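# Set the belt tensioner to its mark and lock it

## Robot

A 7-joint arm with a two-finger parallel gripper is mounted at the origin on the work surface. World frame = base frame: x ahead of the robot, y to its left, z up, the work surface at z = 0. Lengths are in m, angles in rad, forces in N, time in s.
With the tool pointing down it reaches from about 0.425 to 0.875 m from the base axis. Payload 8.4 kg.
Tool frame: the origin (TCP) lies on the centre line of the jaws, within the pads' length; the fingertips stand 19 mm ahead of it and the grasp point (between the pads) is the TCP (r.finger_overhang is the z of the fingertips in the tool frame, in m); z points along the fingers, y is the line along which they close (so a half turn about z gives the same grasp; the last joint's range is limited). The gripper opens to 85 mm and grips with 20 to 120 N. Pads are 22 mm wide; open, the fingers measure 114 mm over their backs; the gripper's body (76 mm by 85 mm) begins 54 mm behind the grasp point. The pads swing forward as they close: fully open they stand 13 mm farther back than shut.
Start: joints at [1.028, 0.333, 0.04, 1.465, -0.013, 1.343, -0.059], TCP at [0.279, -0.587, 0.215] pointing down, gripper open.
Joint ranges: [-2.58, 2.58], [-0.38, 2.09], [-1.3, 1.39], [0.25, 2.4], [-1.5, 4.64], [0.08, 2.09], [-2.65, 2.65]. Speed limits (rad/s): [2.22, 2.22, 2.79, 2.79, 3.14, 3.14, 3.14].

## Interface

Orientations are given as a unit quaternion [x, y, z, w].
In Python, from station import get_obs, camera, job_done, r gives the robot as it stands.
- The arm moves only by the tool move_arm, never from a script. Its argument "rows" is text: rows parted by semicolons, each of 5 numbers parted by spaces: the opening, from 0 (shut) to 1 (fully open), then the shift along the tool's x, y, z in units of 0.25 m (1.0 is 0.25 m), then the turn about the tool's z in units of 180 degrees (1.0 is 180 degrees). In form: fingers x y z yaw; .... A call has exactly 5 rows; each row is the pose to reach, as a shift and turn from the pose commanded when the call began, along the tool's axes at that moment, turning the shorter way round; what a row does not reach only later rows make up. A row lasts 1/12 s, in which the tool goes at most 41.7 mm and 7.16 degrees, less where a joint would pass 70% of its speed; a pose out of reach is approached as far as the arm can. A call with a number of a shift or a turn outside -1 to 1 is refused whole. A call with a gripper value outside its range is refused whole. The fingers move at their own pace and stop on an object; "squeeze" is the grip in N (left out, the last holds). Time passes only in rows, so rows that repeat a pose let the fingers close, or fill a call up. It gives the time, the measured TCP pose, the force, the opening and the grip force at its end, in the units of the state.
- get_obs(): the state, without advancing time (a new reading comes with each control period).
- camera(name): name is "side" or "top" or "wrist"; returns a dict with "frame" (400x640x3 uint8, red, green, blue), "mtx" (3x3 intrinsics, pixels), "camera_from_world" (4x4, takes a point from world to camera coordinates); the wrist camera has in their place "mount" (4x4, takes a point from camera to tool coordinates, whose origin is the TCP and whose axes are the flange's). Camera axes: x right, y down, z forward; pixel columns grow to the right and rows downward; lengths in m; the calibration is good to about 2 mm. The wrist camera is an equidistant fisheye: a pixel r from the principal point sees the ray r / f radians off the axis. A picture is of the moment at which its call begins: read the wrist's pose just before it. There is no depth.
- job_done(): hands the job in; it is judged then, once.
The state is a dict: "t": time; "joint_pos": joint angles; "dq": joint speeds; "effort": joint torques, N m; "ee_pos": TCP position; "ee_rot": TCP orientation; "ft_force": force on the tool from outside, world axes, zero at the start; "moment": the same for the moment, N m; "opening": finger opening in m; "finger_force": force on a finger pad.
Only numpy, scipy, OpenCV 4.12 (cv2) and the standard library are available. Lean on these libraries where they do the work, as an engineer would, in place of code of your own. Each camera call takes 0.05 s, during which the arm holds its last target. There are 200 camera calls.

## Task

Set the tension on the bottle belt's tensioner: press the yellow-flanged black knob down with about 15 N so that its clutch bites (the clutch must never carry more than 22 N), and turn it clockwise, in as many strokes as needed, until the red tip of the sprung arm stands in the green band, never letting it run into the orange zone beyond. Then push the red-balled lock lever all the way over to its far stop, and let go of everything. Move the arm by the knob alone without touching it, and leave the bottles and the can where they stand.

Things in the scene. Friction and masses are not known exactly. Their poses are not given: they have to be found in the camera images.
- tensioner: Belt tensioner, bolted down: blue base plate 210 x 360 mm, 12 thick. Frame: origin on the table, z up, x away from the robot and y left at yaw 0. In it (mm): knob axis at (0, 85) over a grey housing 96 across, 42 high; arm pivot (-50, -15); lock lever pivot (-10, -175), 34 high; white scale plate, top 30 high, over x -62 to 110, y -140 to 6.
- knob: Black fluted knob, 42 mm diameter, 75 to 122 mm above the table at rest; below it a yellow flange, 64 across. Origin: on the upright axis, 66 up. Unpressed it spins freely; a light spring (about 1 N, 0.15 N/mm) lifts it. Pressed 2.5 to 12.5 mm (varies with unseen wear), its sprung rubber pads (10 N/mm) meet the clutch disc.
- knob_grip (a point): The point on the axis at mid-grip, 101 mm above the table at rest; it sinks as the knob is pressed.
- clutch_disc: Brass disc, 64 mm across, top 50 mm above the table, under the knob. Clockwise from above it winds the arm 0.2 rad per rad, and self-locks where left. Turning it takes 0.07 to 0.12 N m, which the friction clutch passes only under press: with under about 7 N on the disc it slips, 11 holds well, never above 22 N.
- tension_arm: Sprung aluminium arm with black roller and red pointer, on an upright pivot (its origin, 42 mm up). It starts along the unit's +x; tightening swings it clockwise from above, the tip going to -y. Bar top 49 mm, roller top 65, pivot stub 70 above the table. Not to be touched.
- pointer_tip (a point): End of the red pointer on the sprung arm, 138 mm from the pivot: it moves 28 mm per rad of clutch disc turn.
- set_mark (a point): Centre line of the green band (12 mm wide along the tip's path), 138 mm from the pivot, anywhere along the scale. Frame: x out from the pivot, y along the arc. The arm tip's y in it is positive when too slack (about 40 to 75 mm at the start), 0 at the mark, negative when too tight; the orange zone runs from -18 to -38 mm.
- lock (a joint): Lock lever, rad: steel rod 80 mm long, 10 thick, red 26 mm ball at the tip, hinged at the unit's (-10, -175, 34) mm about its y. At 0 it leans 0.5 rad to the unit's -x, ball centre 104 mm up; upright at 0.5; at 1.0 it is at its far stop leaning to +x: locked. Starts at 0 to 0.12. Takes about 1.5 N, stays where left.
- lock_tip (a point): Centre of the lock lever's red ball.
- brown_bottle: Brown glass bottle with black cap, 62 mm in diameter, 210 mm tall, origin under its centre. Bystander.
- clear_bottle: Clear plastic bottle with red cap, 72 mm in diameter, 220 mm tall, origin under its centre. Bystander.
- can: Drink can with yellow band, 66 mm in diameter, 115 mm tall, origin under its centre. Bystander.

How it is judged:
On the way:
1. with the lock lever still open, the red arm tip is turned into the green band (within 6 mm of its centre line) and stays there 0.5 s (y of pointer_tip in the frame of set_mark between -0.006 and 0.006 m and value of joint lock below 0.4 rad), for 0.5 s.
At the end, for the whole second after the job is handed in: The red arm tip rests within 6 mm of the green band's centre line, the lock lever stands within 0.12 rad of its far stop (joint above 0.88 rad), the knob has sprung up off the clutch, and nothing is being touched (y of pointer_tip in the frame of set_mark between -0.006 and 0.006 m and value of joint lock above 0.88 rad and angular speed of tension_arm below 0.02 rad/s and contact force between knob and clutch_disc below 0.5 N).
It fails at once if the knob is pressed on the clutch with more than 22 N (contact force between knob and clutch_disc above 22 N).
It fails at once if the arm tip runs into the orange zone (18 mm or more past the green band's centre line) (y of pointer_tip in the frame of set_mark below -0.018 m).
It fails at once if the robot touches the sprung arm (contact force between any of the fingers, the arm and tension_arm above 1 N).
It fails at once if a bottle or the can is moved more than 25 mm or knocked over (distance of any of brown_bottle, clear_bottle, can from where it was at the start of the episode above 0.025 m or angle between any of brown_bottle, clear_bottle, can's own z axis and vertical above 0.3 rad).
It also fails if it takes over 69 s, if anything falls off the work surface, if the arm or the gripper's body presses on something with over 40 N, if the wrist force passes 120 N, or if a joint passes its speed limit or range.

## Working session

There is one attempt and no reset: what is moved stays moved. The work goes in short steps, Python scripts to look and compute and a tool call to move; the robot and the scene stay as the last step left them, time stands still between calls to the robot, and variables do not carry over. Pictures are saved under pics/ and viewed, at most 10 in all, crops included, and the job is handed in when it is done.

Besides the shell and the picture viewer there is one more tool, called after "Request:" by a JSON object that holds its "method" and its "body". move_arm: Moves the arm, as the interface text tells. Shifts and turns lie within -1 to 1; 1 stands for 0.25 m of shift or 180 degrees of turn. Its arguments: {"type":"object","properties":{"rows":{"type":"string"},"squeeze":{"type":"number"}},"required":["rows"]}

```bash
mkdir -p pics
python3 - <<'E'
from station import *
import cv2,numpy as np
o=get_obs();print({k:np.round(v,3) for k,v in o.items()})
for n in("top","side"):
    c=camera(n);cv2.imwrite(f"pics/{n}0.png",c["frame"][:,:,::-1]);print(n,c["mtx"].round(1).tolist(),c["camera_from_world"].round(3).tolist())
    np.savez(n+".npz",**c)
E
```

```text
{'t': np.float64(0.0), 'joint_pos': array([ 1.028,  0.334,  0.04 ,  1.466, -0.013,  1.343, -0.059]), 'dq': array([ 0.002,  0.001,  0.001, -0.   ,  0.001,  0.   , -0.001]), 'effort': array([ 1.0000e-03, -6.5856e+01,  1.3660e+00, -4.0556e+01,  1.7000e-02,
        1.3000e-02, -0.0000e+00]), 'ee_pos': array([ 0.279, -0.587,  0.214]), 'ee_rot': array([ 0.975,  0.22 , -0.   , -0.001]), 'ft_force': array([-0.317, -0.716,  0.703]), 'moment': array([-0.009, -0.004, -0.018]), 'finger_force': np.float64(0.0), 'opening': np.float64(0.085)}
top [[387.9, 0.0, 314.8], [0.0, 387.9, 198.5], [0.0, 0.0, 1.0]] [[-0.009, -1.0, 0.005, -0.026], [-0.986, 0.008, -0.166, 0.585], [0.166, -0.007, -0.986, 1.146], [0.0, 0.0, 0.0, 1.0]]
side [[435.9, 0.0, 323.3], [0.0, 435.9, 194.4], [0.0, 0.0, 1.0]] [[-0.948, -0.317, -0.012, 0.55], [-0.22, 0.682, -0.697, 0.195], [0.229, -0.659, -0.717, 1.247], [0.0, 0.0, 0.0, 1.0]]
```

View pics/top0.png

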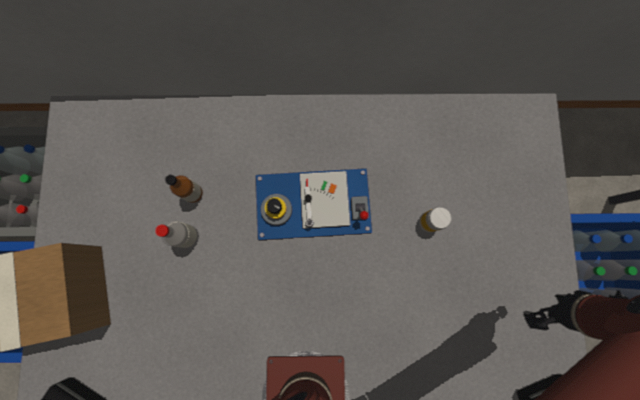

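View pics/side0.png

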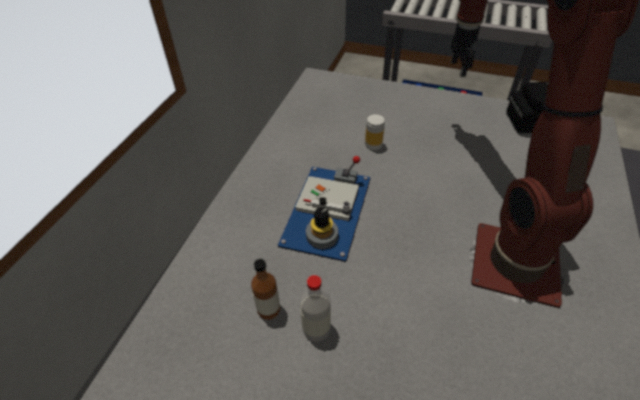

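The top view shows the unit at about (257–371, 168–240), with the knob near (277, 207), the lock ball near (363, 215), the can at (435, 220) and the bottles on the left at (180, 185) and (178, 235). Next I'll enlarge it.

```bash
cat > h.py <<'E'
import numpy as np,cv2
from scipy.optimize import least_squares
def proj(c,P):
    P=np.atleast_2d(P);T=c["camera_from_world"];q=P@T[:3,:3].T+T[:3,3];q=q@c["mtx"].T;return q[:,:2]/q[:,2:]
def ray(c,uv,z):
    T=c["camera_from_world"];R=T[:3,:3];o=-R.T@T[:3,3];d=R.T@np.linalg.solve(c["mtx"],[*uv,1]);return o+d*(z-o[2])/d[2]
def u2w(p,P):
    P=np.atleast_2d(P);c,s=np.cos(p[2]),np.sin(p[2]);return np.c_[p[0]+c*P[:,0]-s*P[:,1],p[1]+s*P[:,0]+c*P[:,1],P[:,2]]
E
python3 - <<'E'
from h import *
ims=[]
for n,(x,y,w,h) in dict(top=(250,160,130,90),side=(275,145,105,115)).items():
    c=np.load(n+".npz");f=c["frame"];hsv=cv2.cvtColor(f,cv2.COLOR_RGB2HSV)
    m=cv2.inRange(hsv,(100,120,40),(125,255,255));m2=np.zeros_like(m);m2[y:y+h,x:x+w]=m[y:y+h,x:x+w]
    pts=cv2.findNonZero(m2);hull=cv2.convexHull(pts);q=cv2.approxPolyN(hull,4)[0] if hasattr(cv2,'approxPolyN') else cv2.boxPoints(cv2.minAreaRect(hull))
    print(n,q.tolist(),[ray(c,a,.012).round(4).tolist() for a in q])
    ims.append(cv2.resize(f[y:y+h,x:x+w,::-1],None,fx=6 if n=="top" else 5,fy=6 if n=="top" else 5,interpolation=cv2.INTER_CUBIC))
for i,n in zip(ims,("top","side")): cv2.imwrite(f"pics/{n}z.png",np.clip(i.astype(float)*1.5,0,255))
E
```

```text
top [[258, 239], [256, 175], [366, 168], [371, 233]] [[0.4643, 0.1471, 0.012], [0.669, 0.1567, 0.012], [0.6894, -0.1971, 0.012], [0.48, -0.2063, 0.012]]
side [[346, 260], [278, 246], [312, 167], [369, 177]] [[0.4611, 0.1492, 0.012], [0.6656, 0.1629, 0.012], [0.6858, -0.1936, 0.012], [0.4839, -0.2051, 0.012]][ WARN:0@0.305] global loadsave.cpp:1063 imwrite_ Unsupported depth image for selected encoder is fallbacked to CV_8U.
```

View pics/topz.png

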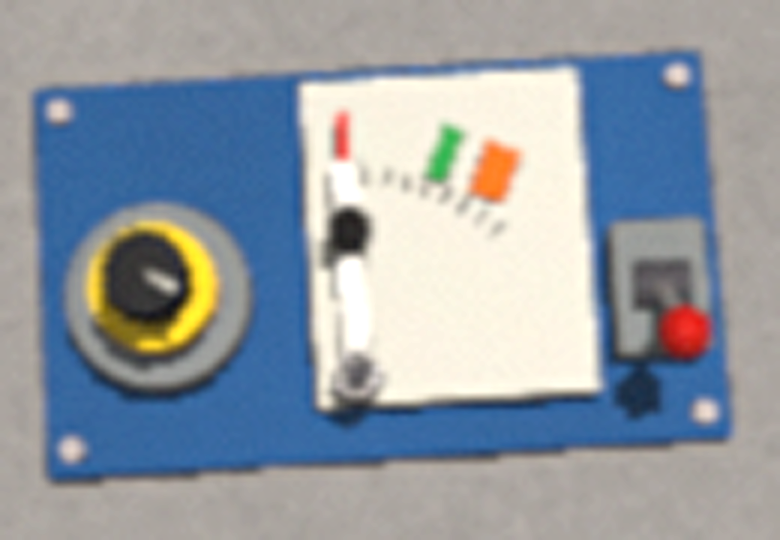

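The zoom reads: green band centre (446, 153), orange (496, 170), pointer tip (342, 113), ball (685, 332), knob top (147, 275). Plate corners are at (36, 92), (697, 53), (732, 438) and (48, 480).

```bash
cat >> h.py <<'E'
def z2p(p,o=(250,160),k=6): return (np.array(p,float)+.5)/k-.5+np.array(o)
E
python3 - <<'E'
from h import *
from station import get_obs,r
from scipy.spatial.transform import Rotation as R
t=np.load("top.npz");s=np.load("side.npz")
C=np.array([[105,180,12],[105,-180,12],[-105,-180,12],[-105,180,12]])/1000
zt=np.array([z2p(a) for a in [(36,92),(697,53),(732,438),(48,480)]])
zs=np.array([[278,246],[312,167],[369,177],[346,260]])
f=lambda p:np.r_[(proj(t,u2w(p,C))-zt).ravel(),.5*(proj(s,u2w(p,C))-zs).ravel()]
q=least_squares(f,[.575,-.02,.056],loss='soft_l1');p=q.x;print(p,f(p).round(1))
np.save("p.npy",p)
for n,P in dict(knobtop=(0,.085,.122),pivot=(-.05,-.015,.07),ball0=(-.01-.08*np.sin(.5),-.175,.104)).items(): print(n,u2w(p,P).round(4),"pred zoom",(proj(t,u2w(p,P))[0]-[250,160])*6)
print("obs ball",ray(t,z2p((685,332)),.104),"knob",ray(t,z2p((147,275)),.122))
pv=u2w(p,(-.05,-.015,0))[0]
for n,px,z in(("green",(446,153),.03),("orange",(496,170),.03),("tip",(342,113),.045)):
    w=ray(t,z2p(px),z)-pv;print(n,np.hypot(*w[:2]),"ang rel unit",np.arctan2(w[1],w[0])-p[2])
o=get_obs();print(R.from_quat(o["ee_rot"]).as_matrix().round(3),r.finger_overhang)
E
```

```text
[ 0.57519361 -0.02412006  0.05458707] [-1.  -0.3  0.6 -0.6  0.5  0.4 -0.5  0.6 -0.6 -0.4 -0.3 -0.5  0.7 -0.3
  0.1  0.1]
knobtop [[0.5706 0.0608 0.122 ]] pred zoom [199.19385681 236.45477133]
pivot [[ 0.5261 -0.0418  0.07  ]] pred zoom [411.73478249 339.55049624]
ball0 [[ 0.5365 -0.2015  0.104 ]] pred zoom [740.31465013 307.29035212]
obs ball [ 0.52580166 -0.17299331  0.104     ] knob [0.5532324  0.08690484 0.122     ]
green 0.10611831916403143 ang rel unit -0.22851576015010544
orange 0.10508989594147235 ang rel unit -0.4914087381863332
tip 0.1281988929837557 ang rel unit 0.2290034018931949
[[ 0.903  0.429 -0.001]
 [ 0.429 -0.903  0.001]
 [-0.    -0.001 -1.   ]] 0.019
```

The plate isn't centred on the unit frame, so I'll refit with the white scale plate corners and the knob top.

Run:
```python
from h import *
t=np.load("top.npz")
C=np.array([[110,6,30],[110,-140,30],[-62,-140,30],[-62,6,30],[0,85,122],[0,85,42]])/1000
zt=np.array([z2p(a) for a in [(300,83),(578,68),(602,390),(318,408),(147,275),(158,297)]])
f=lambda p:(proj(t,u2w(p,C))-zt).ravel()
q=least_squares(f,[.57,-.02,.056],loss='soft_l1');p=q.x;print(p,f(p).round(1))
np.save("p.npy",p)
for n,P in dict(knobtop=(0,.085,.122),pivot=(-.05,-.015,.07),ball0=(-.01-.08*np.sin(.5),-.175,.104),tip0=(.088,-.015,.045)).items(): print(n,u2w(p,P).round(4),"pred zoom",(proj(t,u2w(p,P))[0]-[250,160])*6)
print("obs ball",ray(t,z2p((685,332)),.104))
pv=u2w(p,(-.05,-.015,0))[0]
for n,px,z in(("green",(446,153),.03),("orange",(496,170),.03),("tip",(342,113),.045)):
    w=ray(t,z2p(px),z)-pv;print(n,np.hypot(*w[:2]),"ang rel unit",np.arctan2(w[1],w[0])-p[2])
```

```text
[0.55880132 0.00378503 0.05552025] [ 0.1  0.2 -0.2 -0.2  0.1  0.2  0.4  0.2 -0.6 -0.3  0.2 -0.1]
knobtop [[0.5541 0.0887 0.122 ]] pred zoom [140.86797524 270.77322813]
pivot [[ 0.5097 -0.014   0.07  ]] pred zoom [356.26266221 372.62024656]
ball0 [[ 0.5202 -0.1736  0.104 ]] pred zoom [684.14893683 340.87207566]
tip0 [[ 0.6475 -0.0063  0.045 ]] pred zoom [340.19777308 113.63073873]
obs ball [ 0.52580166 -0.17299331  0.104     ]
green 0.12942843514729588 ang rel unit -0.4207186670613189
orange 0.1329814819090298 ang rel unit -0.6305097583538645
tip 0.13968392168381474 ang rel unit 0.0018646828231219936
```

Request:
{"method": "move_arm", "body": {"rows": "1 0.538 -0.492 0 0;1 0.538 -0.492 0 0;1 0.538 -0.492 0 0;1 0.538 -0.492 0 0;1 0.538 -0.492 0 0", "squeeze": 60}}

```text
t: 0.52
ee_pos: [0.3507, -0.4124, 0.215]
ee_rot: [0.975, 0.223, 0.001, -0.001]
ft_force: [0.5, 0.2, 0.9]
opening: 0.0856
finger_force: 0.0
```

Request:
{"method": "move_arm", "body": {"rows": "1 0.538 -0.492 0 0;1 0.538 -0.492 0 0;1 0.538 -0.492 0 0;1 0.538 -0.492 0 0;1 0.538 -0.492 0 0"}}

```text
t: 0.93
ee_pos: [0.4185, -0.2433, 0.2152]
ee_rot: [0.975, 0.223, 0.0, -0.001]
ft_force: [1.5, -0.1, 0.0]
opening: 0.0855
finger_force: 0.0
```

Request:
{"method": "move_arm", "body": {"rows": "1 0.538 -0.492 0 0;1 0.538 -0.492 0 0;1 0.538 -0.492 0 0;1 0.538 -0.492 0 0;1 0.538 -0.492 0 0"}}

```text
t: 1.35
ee_pos: [0.4864, -0.0741, 0.2152]
ee_rot: [0.975, 0.223, 0.001, -0.001]
ft_force: [1.0, -0.1, -0.1]
opening: 0.0854
finger_force: 0.0
```

Request:
{"method": "move_arm", "body": {"rows": "1 0.538 -0.492 0 0;1 0.538 -0.492 0 0;1 0.538 -0.492 0 0;1 0.538 -0.492 0 0;1 0.538 -0.492 0 0"}}

```text
t: 1.77
ee_pos: [0.5541, 0.0949, 0.2149]
ee_rot: [0.975, 0.223, 0.0, -0.001]
ft_force: [-1.2, 0.7, 0.6]
opening: 0.0856
finger_force: 0.0
```

Request:
{"method": "move_arm", "body": {"rows": "1 0 0 0 -0.19;1 0 0 0 -0.19;1 0 0 0 -0.19;1 0 0 0 -0.19;1 0 0 0 -0.19"}}

```text
t: 2.18
ee_pos: [0.5535, 0.0883, 0.2147]
ee_rot: [0.866, 0.5, -0.0, -0.0]
ft_force: [-0.1, 0.3, 0.7]
opening: 0.0854
finger_force: 0.0
```

```bash
python3 -c "
from station import *;o=get_obs();print(o['joint_pos'].round(3))"
```

```text
[ 0.305  0.206 -0.619  1.66   0.123  1.316 -0.859]
```

Run:
```python
from station import *
from h import *
from scipy.spatial.transform import Rotation as R
o=get_obs();c=camera("wrist");np.savez("w.npz",**c)
M=R.from_quat(o["ee_rot"]).as_matrix();K=c["mtx"];p=np.load("p.npy")
print(K.round(1).tolist(),c["mount"].round(3).tolist())
def wp(P):
    q=M.T@(P-o["ee_pos"]);q=np.linalg.inv(c["mount"])@np.r_[q,1];q=q[:3];th=np.arccos(q[2]/np.linalg.norm(q));d=q[:2]/np.hypot(*q[:2]);return th*K[0,0]*d+K[:2,2]
f=c["frame"][:,:,::-1].copy()
for P in((0,.085,.122),(0,.085,.042)): 
    u=wp(u2w(p,P)[0]);print(u); cv2.drawMarker(f,(int(round(u[0])),int(round(u[1]))),(255,0,255),0,8,1)
cv2.imwrite("pics/w.png",f)
```

```text
[[309.7, 0.0, 318.8], [0.0, 309.7, 199.0], [0.0, 0.0, 1.0]] [[0.001, -0.96, -0.28, 0.071], [1.0, 0.001, -0.001, -0.0], [0.001, -0.28, 0.96, -0.159], [0.0, 0.0, 0.0, 1.0]]
[319.55551142 195.66986046]
[319.5065325  175.89815636]
```

View pics/w.png

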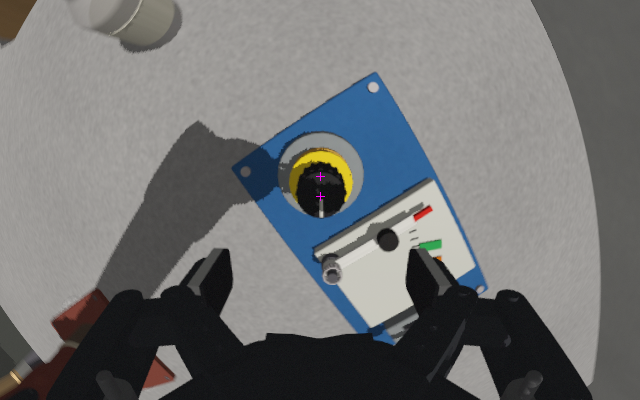

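The wrist view puts the knob at (320, 192) and its housing at (321, 175). Both match the predicted positions to about 1 mm, so I'll descend and grip.

Request:
{"method": "move_arm", "body": {"rows": "1 0 0 0.15 0;1 0 0 0.29 0;1 0 0 0.40 0;1 0 0 0.447 0;1 0 0 0.447 0"}}

```text
t: 2.65
ee_pos: [0.5517, 0.0878, 0.1006]
ee_rot: [0.868, 0.496, -0.002, -0.001]
ft_force: [-0.1, -0.0, 0.1]
opening: 0.0853
finger_force: 0.0
```

Request:
{"method": "move_arm", "body": {"rows": "0.3 0 0 0 0;0.3 0 0 0 0;0.3 0 0 0 0;0.3 0 0 0 0;0.3 0 0 0 0", "squeeze": 50}}

```text
t: 3.07
ee_pos: [0.5544, 0.0885, 0.1045]
ee_rot: [0.868, 0.497, 0.001, 0.0]
ft_force: [1.1, 0.6, -0.6]
opening: 0.0263
finger_force: 0.0
```

Request:
{"method": "move_arm", "body": {"rows": "0.3 0 0 0 0;0.3 0 0 0 0;0.3 0 0 0 0;0.3 0 0 0 0;0.3 0 0 0 0"}}

```text
t: 3.48
ee_pos: [0.554, 0.0884, 0.1035]
ee_rot: [0.868, 0.497, 0.0, 0.0]
ft_force: [0.5, 0.6, 1.4]
opening: 0.0256
finger_force: 0.7
```

The opening went to 26 mm with no force on a 42 mm knob, so something is off. I'll look.

```bash
python3 - <<'E'
from station import *
from h import *
f=camera("wrist")["frame"][:,:,::-1];s=camera("side")["frame"][130:270,255:395,::-1];t=camera("top")["frame"][130:270,225:395,::-1]
a=cv2.resize(f,(640,400));b=np.hstack([cv2.resize(s,(350,350)),cv2.resize(t,(425,350))])
cv2.imwrite("pics/w2.png",f[100:,150:500]);cv2.imwrite("pics/st2.png",cv2.convertScaleAbs(b,alpha=1.4))
E
python3 -c "
import cv2,numpy as np
a=cv2.imread('pics/w2.png');b=cv2.imread('pics/st2.png');b=cv2.resize(b,None,fx=.58,fy=.58)
a=cv2.resize(a,(425,364));z=np.zeros((567,450,3),np.uint8);z[:b.shape[0],:450]=b[:,:450];z[203:,:425]=a;cv2.imwrite('pics/m2.png',z)"
```

```text
Traceback (most recent call last):
ValueError: could not broadcast input array from shape (203,449,3) into shape (203,450,3)
```

```bash
python3 -c "
import cv2,numpy as np
a=cv2.imread('pics/w2.png');b=cv2.imread('pics/st2.png')
a=cv2.resize(a,(290,248));z=np.zeros((600,775,3),np.uint8);z[:350,:775]=b;z[350:598,:290]=cv2.convertScaleAbs(a,alpha=1.4);cv2.imwrite('pics/m2.png',z)"
```

```text
(no output)
```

View pics/m2.png

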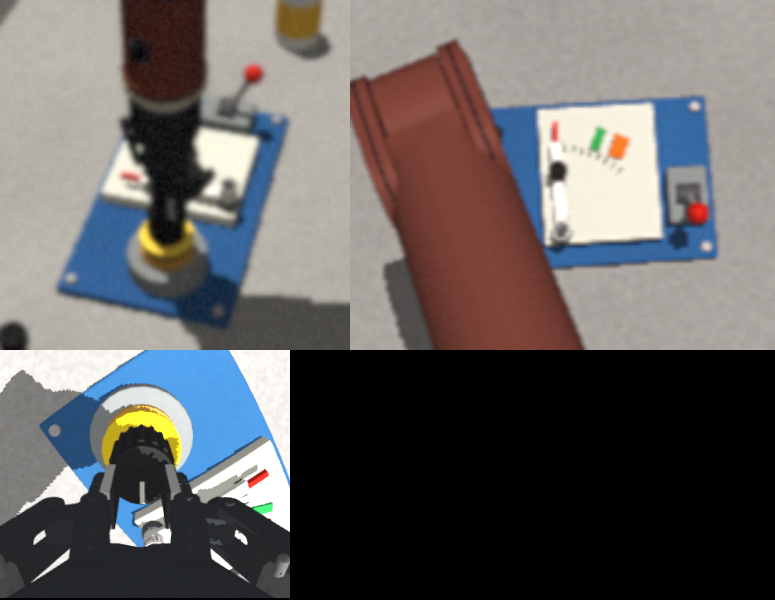

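The wrist view shows the pads on either side of the knob with little or no squeeze, so I'll close further.

Request:
{"method": "move_arm", "body": {"rows": "0 0 0 0 0;0 0 0 0 0;0 0 0 0 0;0 0 0 0 0;0 0 0 0 0"}}

```text
t: 4.05
ee_pos: [0.5537, 0.0881, 0.1034]
ee_rot: [0.868, 0.497, -0.0, 0.0]
ft_force: [1.0, -0.4, 1.2]
opening: 0.0003
finger_force: 0.7
```

Request:
{"method": "move_arm", "body": {"rows": "0 0 0 0 0;0 0 0 0 0;0 0 0 0 0;0 0 0 0 0;0 0 0 0 0"}}

```text
t: 4.47
ee_pos: [0.5537, 0.0882, 0.1033]
ee_rot: [0.868, 0.497, -0.0, -0.0]
ft_force: [1.4, -0.6, 1.3]
opening: 0.0002
finger_force: 0.7
```

Run:
```python
from station import *
import cv2,numpy as np
f=camera("wrist")["frame"][140:380,180:470,::-1];s=camera("side")["frame"][150:260,270:370,::-1]
cv2.imwrite("pics/m3.png",cv2.convertScaleAbs(np.hstack([cv2.resize(f,(480,400)),cv2.resize(s,(310,400),interpolation=2)]),alpha=1.7))
print(get_obs())
```

```text
{'t': 4.5667, 'joint_pos': array([ 0.28127246,  0.3005254 , -0.60496477,  1.79474441,  0.18962778,
        1.10464794, -0.91863982]), 'dq': array([-0.0005668 ,  0.00138533,  0.00095792, -0.00140301,  0.00121955,
       -0.00027325,  0.00280461]), 'effort': array([-6.88685775e-01, -5.26527715e+01, -6.82523131e+00, -3.57590640e+01,
       -3.94384079e-01, -1.16512470e-02,  1.78450991e-03]), 'ee_pos': array([0.55370535, 0.08825046, 0.10335576]), 'ee_rot': array([ 8.67659006e-01,  4.97159779e-01, -4.71524804e-05,  2.38433350e-06]), 'ft_force': array([-0.87658373, -0.46579477,  1.13962422]), 'moment': array([-0.27167783, -0.07686357,  0.03069562]), 'finger_force': 0.735946831991896, 'opening': 5.411695694660409e-05}
```

View pics/m3.png

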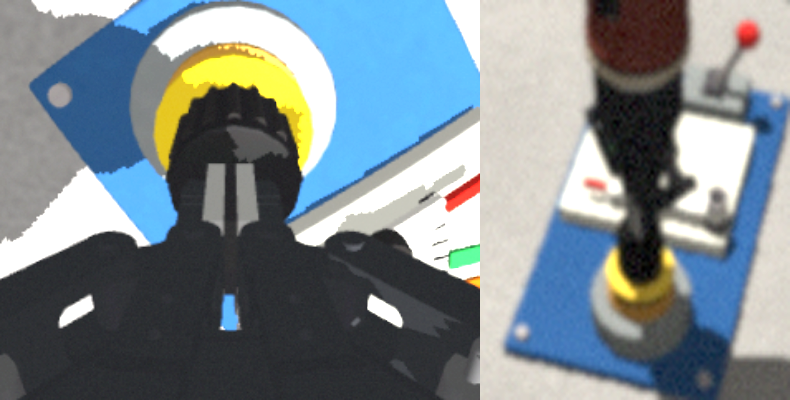

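The shut tips seem to lie on the knob's top face, so the fingers look shorter than documented. I'll lift, open, go 12 mm lower and close again.

Request:
{"method": "move_arm", "body": {"rows": "0 0 0 -0.1 0;1 0 0 -0.1 0;1 0 0 -0.1 0;1 0 0 -0.1 0;1 0 0 -0.1 0"}}

```text
t: 4.98
ee_pos: [0.5532, 0.0883, 0.1277]
ee_rot: [0.868, 0.497, -0.001, -0.0]
ft_force: [1.3, -0.3, 0.0]
opening: 0.0483
finger_force: 0.0
```

Request:
{"method": "move_arm", "body": {"rows": "1 0 0 0.05 0;1 0 0 0.1 0;1 0 0 0.14 0;1 0 0 0.15 0;1 0 0 0.15 0"}}

```text
t: 5.4
ee_pos: [0.5526, 0.0882, 0.089]
ee_rot: [0.868, 0.497, -0.001, -0.001]
ft_force: [-0.3, 0.2, 0.3]
opening: 0.0851
finger_force: 0.0
```

Request:
{"method": "move_arm", "body": {"rows": "0.2 0 0 0 0;0.2 0 0 0 0;0.2 0 0 0 0;0.2 0 0 0 0;0.2 0 0 0 0"}}

```text
t: 5.82
ee_pos: [0.5545, 0.0882, 0.0915]
ee_rot: [0.868, 0.497, 0.001, 0.0]
ft_force: [1.6, -0.4, 1.1]
opening: 0.0396
finger_force: 50.1
```

Run:
```python
from station import *
import cv2,numpy as np
f=camera("wrist")["frame"][140:380,180:470,::-1]
cv2.imwrite("pics/m4.png",cv2.convertScaleAbs(cv2.resize(f,(480,400)),alpha=2))
o=get_obs();print(o["opening"],o["ft_force"],o["ee_pos"],o["finger_force"])
```

```text
0.040095700892669575 [ 2.73791978 -1.84715274  0.61023474] [0.55444992 0.08815314 0.09147337] 50.110377073287964
```

View pics/m4.png

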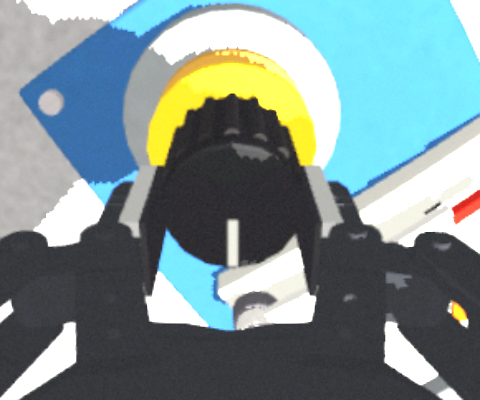

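The pads now hold the knob (40 mm opening, 50 N), but only near its top. I'll regrip 15 mm deeper.

Request:
{"method": "move_arm", "body": {"rows": "0.8 0 0 0 0;0.8 0 0 0 0;0.8 0 0 0.03 0;0.8 0 0 0.06 0;0.8 0 0 0.06 0"}}

```text
t: 6.28
ee_pos: [0.5524, 0.0881, 0.0737]
ee_rot: [0.868, 0.497, -0.001, -0.001]
ft_force: [0.2, -0.2, -0.4]
opening: 0.0684
finger_force: 0.0
```

Request:
{"method": "move_arm", "body": {"rows": "0.8 0 0 0 0;0.2 0 0 0 0;0.2 0 0 0 0;0.2 0 0 0 0;0.2 0 0 0 0"}}

```text
t: 6.7
ee_pos: [0.5544, 0.0881, 0.0764]
ee_rot: [0.868, 0.497, 0.001, 0.0]
ft_force: [1.9, -1.0, 1.0]
opening: 0.0409
finger_force: 50.3
```

```bash
cat > s.py <<'E'
from station import *
import numpy as np
o=get_obs();print(o["t"],"q7",o["joint_pos"][6].round(3),"f",o["ft_force"].round(2),"m",o["moment"].round(3),"p",o["ee_pos"].round(4),"open",round(float(o["opening"]),4),o["finger_force"])
E
python3 s.py
```

```text
6.7 q7 -0.936 f [ 1.88 -0.96  0.99] m [-0.18  -0.296 -0.005] p [0.5544 0.0881 0.0764] open 0.0409 50.345224142074585
```

Request:
{"method": "move_arm", "body": {"rows": "0.2 0 0 0.002 0;0.2 0 0 0.004 0;0.2 0 0 0.006 0;0.2 0 0 0.008 0;0.2 0 0 0.008 0"}}

```text
t: 7.12
ee_pos: [0.5544, 0.0881, 0.0741]
ee_rot: [0.868, 0.497, 0.001, 0.0]
ft_force: [5.3, -2.5, 1.4]
opening: 0.0403
finger_force: 50.3
```

Request:
{"method": "move_arm", "body": {"rows": "0.2 0 0 0.001 0;0.2 0 0 0.002 0;0.2 0 0 0.003 0;0.2 0 0 0.003 0;0.2 0 0 0.003 0"}}

```text
t: 7.53
ee_pos: [0.5544, 0.0881, 0.0734]
ee_rot: [0.868, 0.497, 0.001, 0.0]
ft_force: [4.6, -1.7, 1.0]
opening: 0.0409
finger_force: 50.3
```

Request:
{"method": "move_arm", "body": {"rows": "0.2 0 0 0.001 0;0.2 0 0 0.002 0;0.2 0 0 0.003 0;0.2 0 0 0.003 0;0.2 0 0 0.003 0"}}

```text
t: 7.95
ee_pos: [0.5543, 0.0881, 0.0726]
ee_rot: [0.868, 0.497, 0.0, 0.0]
ft_force: [4.2, -2.2, 1.7]
opening: 0.0407
finger_force: 50.3
```

Request:
{"method": "move_arm", "body": {"rows": "0.2 0 0 0.001 0;0.2 0 0 0.002 0;0.2 0 0 0.003 0;0.2 0 0 0.003 0;0.2 0 0 0.003 0"}}

```text
t: 8.37
ee_pos: [0.5544, 0.0881, 0.0719]
ee_rot: [0.868, 0.497, 0.001, 0.0]
ft_force: [3.5, -2.3, 1.6]
opening: 0.0407
finger_force: 50.3
```

Request:
{"method": "move_arm", "body": {"rows": "0.2 0 0 0.001 0;0.2 0 0 0.002 0;0.2 0 0 0.003 0;0.2 0 0 0.003 0;0.2 0 0 0.003 0"}}

```text
t: 8.78
ee_pos: [0.5544, 0.0881, 0.0712]
ee_rot: [0.868, 0.497, 0.001, 0.0]
ft_force: [5.2, -2.1, 2.3]
opening: 0.0409
finger_force: 50.3
```

Request:
{"method": "move_arm", "body": {"rows": "0.2 0 0 0.001 0;0.2 0 0 0.002 0;0.2 0 0 0.003 0;0.2 0 0 0.003 0;0.2 0 0 0.003 0"}}

```text
t: 9.2
ee_pos: [0.5544, 0.0881, 0.0704]
ee_rot: [0.868, 0.497, 0.001, 0.0]
ft_force: [4.6, -2.6, 2.5]
opening: 0.0408
finger_force: 50.3
```

Request:
{"method": "move_arm", "body": {"rows": "0.2 0 0 0.001 0;0.2 0 0 0.002 0;0.2 0 0 0.003 0;0.2 0 0 0.003 0;0.2 0 0 0.003 0"}}

```text
t: 9.62
ee_pos: [0.5544, 0.0881, 0.0697]
ee_rot: [0.868, 0.497, 0.001, 0.0]
ft_force: [5.1, -3.0, 2.2]
opening: 0.0408
finger_force: 50.3
```

Request:
{"method": "move_arm", "body": {"rows": "0.2 0 0 0.001 0;0.2 0 0 0.002 0;0.2 0 0 0.003 0;0.2 0 0 0.003 0;0.2 0 0 0.003 0"}}

```text
t: 10.03
ee_pos: [0.5544, 0.0881, 0.0689]
ee_rot: [0.868, 0.497, 0.001, 0.0]
ft_force: [4.6, -2.0, 2.2]
opening: 0.0408
finger_force: 50.3
```

Request:
{"method": "move_arm", "body": {"rows": "0.2 0 0 0.001 0;0.2 0 0 0.002 0;0.2 0 0 0.003 0;0.2 0 0 0.003 0;0.2 0 0 0.003 0"}}

```text
t: 10.45
ee_pos: [0.5544, 0.0881, 0.0682]
ee_rot: [0.868, 0.497, 0.0, 0.0]
ft_force: [4.6, -2.8, 2.7]
opening: 0.0407
finger_force: 50.3
```

Request:
{"method": "move_arm", "body": {"rows": "0.2 0 0 0.001 0;0.2 0 0 0.002 0;0.2 0 0 0.003 0;0.2 0 0 0.003 0;0.2 0 0 0.003 0"}}

```text
t: 10.87
ee_pos: [0.5544, 0.0882, 0.0677]
ee_rot: [0.868, 0.497, 0.001, 0.0]
ft_force: [3.4, -2.8, 5.6]
opening: 0.0406
finger_force: 50.4
```

Request:
{"method": "move_arm", "body": {"rows": "0.2 0 0 0.001 0;0.2 0 0 0.002 0;0.2 0 0 0.003 0;0.2 0 0 0.003 0;0.2 0 0 0.003 0"}}

```text
t: 11.28
ee_pos: [0.5544, 0.0882, 0.0672]
ee_rot: [0.868, 0.497, 0.001, 0.0]
ft_force: [2.5, -2.9, 8.2]
opening: 0.0409
finger_force: 50.9
```

Request:
{"method": "move_arm", "body": {"rows": "0.2 0 0 0.001 0;0.2 0 0 0.002 0;0.2 0 0 0.003 0;0.2 0 0 0.003 0;0.2 0 0 0.003 0"}}

```text
t: 11.7
ee_pos: [0.5545, 0.0882, 0.0668]
ee_rot: [0.868, 0.497, 0.001, 0.001]
ft_force: [1.3, -3.4, 11.9]
opening: 0.0403
finger_force: 51.3
```

Request:
{"method": "move_arm", "body": {"rows": "0.2 0 0 0.001 0;0.2 0 0 0.002 0;0.2 0 0 0.003 0;0.2 0 0 0.003 0;0.2 0 0 0.003 0"}}

```text
t: 12.12
ee_pos: [0.5545, 0.0882, 0.0664]
ee_rot: [0.868, 0.497, 0.001, 0.001]
ft_force: [0.4, -3.0, 15.6]
opening: 0.0411
finger_force: 51.7
```

Contact is at about 13 N on the clutch, so I'll start turning gently.

Request:
{"method": "move_arm", "body": {"rows": "0.2 0 0 0 0.02;0.2 0 0 0 0.04;0.2 0 0 0 0.06;0.2 0 0 0 0.08;0.2 0 0 0 0.1"}}

```text
t: 12.53
ee_pos: [0.5545, 0.0884, 0.0664]
ee_rot: [0.935, 0.354, 0.001, 0.0]
ft_force: [-0.7, -4.1, 14.6]
opening: 0.0406
finger_force: 51.7
```

```bash
cat > tip.py <<'E'
from station import *
from h import *
exec(open("s.py").read())
c=camera("top");p=np.load("p.npy");pv=u2w(p,(-.05,-.015,0))[0]
f=cv2.resize(c["frame"],None,fx=6,fy=6,interpolation=cv2.INTER_CUBIC)
def blob(m,z,n):
    y0,y1,x0,x1=160*6,196*6,296*6,352*6
    mm=np.zeros_like(m);mm[y0:y1,x0:x1]=m[y0:y1,x0:x1]
    yx=cv2.findNonZero(mm)
    if yx is None: print(n,"none");return
    u=(yx[:,0].mean(0)+.5)/6-.5;w=ray(c,u,z)-pv;a=np.arctan2(w[1],w[0])-p[2];print(n,u.round(1),len(yx),"r",np.hypot(*w[:2]).round(4),"ang",a.round(4));return a
h=cv2.cvtColor(f,cv2.COLOR_RGB2HSV)
g=blob(cv2.inRange(h,(45,90,60),(85,255,255)),.03,"green")
a=blob(cv2.inRange(h,(0,150,60),(4,255,255))|cv2.inRange(h,(172,120,60),(180,255,255)),.045,"red")
if a is not None and g is not None: print("y mm",(a-g)*138)
E
python3 tip.py
```

```text
12.5333 q7 -1.243 f [-0.75 -4.1  14.64] m [-0.481  0.227  0.131] p [0.5545 0.0884 0.0664] open 0.0406 51.66001796722412
green [323.6 185.3] 814 r 0.1286 ang -0.4154
red [309.  182.9] 74 r 0.125 ang -0.0512
y mm 50.25897849826468
```

Request:
{"method": "move_arm", "body": {"rows": "0.2 0 0 0 0.03;0.2 0 0 0 0.06;0.2 0 0 0 0.09;0.2 0 0 0 0.12;0.2 0 0 0 0.15"}}

```text
t: 13.0
ee_pos: [0.5546, 0.0887, 0.0665]
ee_rot: [0.992, 0.125, 0.001, 0.0]
ft_force: [0.5, -3.4, 14.7]
opening: 0.0408
finger_force: 51.5
```

```bash
python3 tip.py
```

```text
13.0 q7 -1.691 f [ 0.49 -3.43 14.69] m [-0.28   0.028  0.187] p [0.5546 0.0887 0.0665] open 0.0408 51.5279746055603
green [323.6 185.3] 814 r 0.1286 ang -0.4152
red [312.7 183.2] 146 r 0.1246 ang -0.1428
y mm 37.59001007761953
```

Request:
{"method": "move_arm", "body": {"rows": "0.2 0 0 0 0.027;0.2 0 0 0 0.054;0.2 0 0 0 0.081;0.2 0 0 0 0.108;0.2 0 0 0 0.13"}}

```text
t: 13.47
ee_pos: [0.5548, 0.0889, 0.0665]
ee_rot: [0.997, -0.079, 0.001, -0.0]
ft_force: [0.1, -2.1, 14.1]
opening: 0.041
finger_force: 51.4
```

Request:
{"method": "move_arm", "body": {"rows": "0.2 0 0 0 0.027;0.2 0 0 0 0.054;0.2 0 0 0 0.081;0.2 0 0 0 0.105;0.2 0 0 0 0.12"}}

```text
t: 13.88
ee_pos: [0.555, 0.089, 0.0666]
ee_rot: [0.965, -0.264, 0.001, -0.001]
ft_force: [0.7, -2.3, 13.2]
opening: 0.0406
finger_force: 51.4
```

```bash
python3 tip.py
```

```text
13.8833 q7 -2.439 f [ 0.74 -2.31 13.15] m [-0.143 -0.366  0.086] p [0.555  0.089  0.0666] open 0.0406 51.36647701263428
green [323.6 185.3] 819 r 0.1285 ang -0.415
red [319.3 183.1] 99 r 0.1281 ang -0.3034
y mm 15.405284523917222
```

Lifting off the clutch while still gripping, since the unpressed knob spins freely. Then I'll turn back and press again.

Request:
{"method": "move_arm", "body": {"rows": "0.2 0 0 -0.01 0;0.2 0 0 -0.02 0;0.2 0 0 -0.024 0;0.2 0 0 -0.024 0;0.2 0 0 -0.024 0"}}

```text
t: 14.35
ee_pos: [0.5547, 0.089, 0.0714]
ee_rot: [0.965, -0.262, 0.001, -0.001]
ft_force: [5.3, -0.5, 3.3]
opening: 0.0407
finger_force: 50.6
```

Request:
{"method": "move_arm", "body": {"rows": "0.2 0 0 0 -0.03;0.2 0 0 0 -0.06;0.2 0 0 0 -0.09;0.2 0 0 0 -0.12;0.2 0 0 0 -0.15"}}

```text
t: 14.77
ee_pos: [0.5544, 0.0888, 0.0712]
ee_rot: [1.0, -0.027, 0.001, -0.0]
ft_force: [6.1, -1.2, 2.4]
opening: 0.0408
finger_force: 50.5
```

Request:
{"method": "move_arm", "body": {"rows": "0.2 0 0 0 -0.03;0.2 0 0 0 -0.06;0.2 0 0 0 -0.09;0.2 0 0 0 -0.12;0.2 0 0 0 -0.15"}}

```text
t: 15.18
ee_pos: [0.5543, 0.0885, 0.0711]
ee_rot: [0.978, 0.207, 0.001, -0.0]
ft_force: [5.3, -2.5, 2.0]
opening: 0.0412
finger_force: 50.5
```

Request:
{"method": "move_arm", "body": {"rows": "0.2 0 0 0.004 0;0.2 0 0 0.008 0;0.2 0 0 0.012 0;0.2 0 0 0.014 0;0.2 0 0 0.014 0"}}

```text
t: 15.6
ee_pos: [0.5543, 0.0885, 0.0678]
ee_rot: [0.979, 0.204, 0.001, -0.0]
ft_force: [4.3, -1.6, 4.8]
opening: 0.0409
finger_force: 50.6
```

```bash
python3 tip.py
```

```text
15.6 q7 -1.537 f [ 4.3  -1.64  4.79] m [-0.152 -0.848  0.036] p [0.5543 0.0885 0.0678] open 0.0409 50.593634247779846
green [323.6 185.3] 819 r 0.1285 ang -0.4149
red [319.3 183.5] 116 r 0.1269 ang -0.3051
y mm 15.159352240715222
```

Request:
{"method": "move_arm", "body": {"rows": "0.2 0 0 0.002 0;0.2 0 0 0.004 0;0.2 0 0 0.005 0;0.2 0 0 0.006 0;0.2 0 0 0.006 0"}}

```text
t: 16.07
ee_pos: [0.5545, 0.0885, 0.0669]
ee_rot: [0.979, 0.204, 0.001, 0.0]
ft_force: [2.3, -2.3, 11.2]
opening: 0.0407
finger_force: 51.2
```

Request:
{"method": "move_arm", "body": {"rows": "0.2 0 0 0.001 0;0.2 0 0 0.002 0;0.2 0 0 0.003 0;0.2 0 0 0.003 0;0.2 0 0 0.003 0"}}

```text
t: 16.48
ee_pos: [0.5545, 0.0886, 0.0665]
ee_rot: [0.979, 0.204, 0.001, 0.0]
ft_force: [-0.1, -2.7, 13.2]
opening: 0.0407
finger_force: 51.5
```

Request:
{"method": "move_arm", "body": {"rows": "0.2 0 0 0 0.025;0.2 0 0 0 0.05;0.2 0 0 0 0.075;0.2 0 0 0 0.1;0.2 0 0 0 0.12"}}

```text
t: 16.9
ee_pos: [0.5546, 0.0888, 0.0666]
ee_rot: [1.0, 0.015, 0.001, -0.0]
ft_force: [1.0, -1.7, 12.9]
opening: 0.0407
finger_force: 51.6
```

Request:
{"method": "move_arm", "body": {"rows": "0.2 0 0 0 0.01;0.2 0 0 0 0.02;0.2 0 0 0 0.02;0.2 0 0 0 0.02;0.2 0 0 0 0.02"}}

```text
t: 17.32
ee_pos: [0.5547, 0.0888, 0.0666]
ee_rot: [1.0, -0.015, 0.001, -0.0]
ft_force: [1.5, -2.7, 12.8]
opening: 0.0406
finger_force: 51.6
```

```bash
python3 tip.py
python3 - <<'E'
from station import *
import cv2
c=camera("top")["frame"][165:220,290:360,::-1]
cv2.imwrite("pics/t5.png",cv2.convertScaleAbs(cv2.resize(c,(700,550),interpolation=2),alpha=1.4))
E
```

```text
17.3167 q7 -1.957 f [ 1.46 -2.7  12.79] m [-0.114 -0.218  0.052] p [0.5547 0.0888 0.0666] open 0.0406 51.621479988098145
green [324.8 184.8] 239 r 0.1313 ang -0.4372
red [322.7 184.3] 113 r 0.1274 ang -0.3925
y mm 6.1716277219036
```

View pics/t5.png

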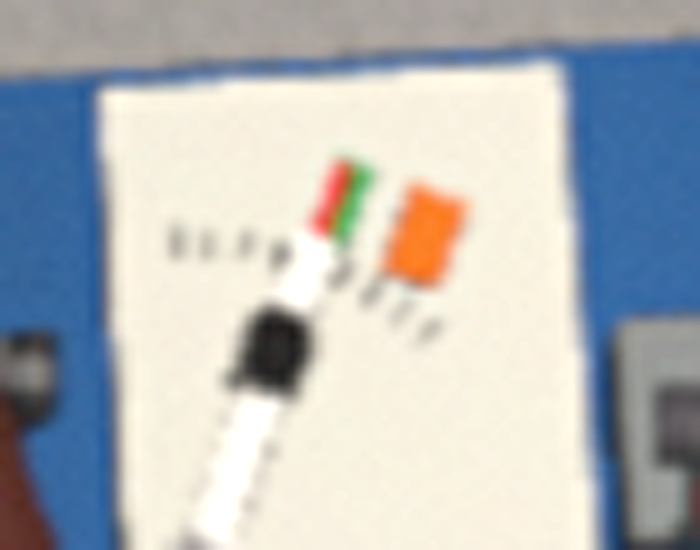

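The red pointer (about (333, 198)) already covers the left half of the green band, roughly 3 mm short of centre. One small nudge, a hold, then lift and let go.

Request:
{"method": "move_arm", "body": {"rows": "0.2 0 0 0 0.01;0.2 0 0 0 0.02;0.2 0 0 0 0.028;0.2 0 0 0 0.028;0.2 0 0 0 0.028"}}

```text
t: 17.83
ee_pos: [0.5547, 0.0888, 0.0666]
ee_rot: [0.998, -0.059, 0.001, -0.0]
ft_force: [1.1, -2.0, 13.0]
opening: 0.0405
finger_force: 51.6
```

Request:
{"method": "move_arm", "body": {"rows": "0.2 0 0 0 0;0.2 0 0 0 0;0.2 0 0 0 0;0.2 0 0 -0.02 0;0.2 0 0 -0.04 0"}}

```text
t: 18.25
ee_pos: [0.5544, 0.0889, 0.0756]
ee_rot: [0.998, -0.059, 0.001, -0.0]
ft_force: [6.1, -0.6, 2.0]
opening: 0.041
finger_force: 50.5
```

Request:
{"method": "move_arm", "body": {"rows": "0.2 0 0 -0.01 0;0.6 0 0 -0.01 0;0.8 0 0 -0.01 0;0.8 0 0 -0.01 0;0.8 0 0 -0.01 0"}}

```text
t: 18.67
ee_pos: [0.553, 0.0886, 0.0772]
ee_rot: [0.998, -0.058, -0.001, 0.0]
ft_force: [-0.1, -0.1, 0.7]
opening: 0.0682
finger_force: 0.0
```

```bash
python3 tip.py
```

```text
18.6667 q7 -2.033 f [-0.1  -0.1   0.71] m [ 0.055 -0.015  0.056] p [0.553  0.0886 0.0772] open 0.0682 0.0
green none
red [323.2 184.5] 57 r 0.1273 ang -0.4045
```

The tip sits about 1.4 mm on the slack side of centre, inside the band. Going up and over to the lock lever with the fingers shut.

Request:
{"method": "move_arm", "body": {"rows": "0.8 0 0 -0.16 0;0.8 0 0 -0.32 0;0.8 0 0 -0.48 0;0.8 0 0 -0.49 0;0 0 0 -0.49 0"}}

```text
t: 19.13
ee_pos: [0.5552, 0.0888, 0.2031]
ee_rot: [0.998, -0.058, 0.003, -0.0]
ft_force: [-0.0, 0.2, -0.5]
opening: 0.0577
finger_force: 0.0
```

Request:
{"method": "move_arm", "body": {"rows": "0 -0.111 0.543 0 0;0 -0.111 0.543 0 0;0 -0.111 0.543 0 0;0 -0.111 0.543 0 0;0 -0.111 0.543 0 0"}}

```text
t: 19.55
ee_pos: [0.5085, -0.0483, 0.1986]
ee_rot: [0.998, -0.061, -0.001, 0.001]
ft_force: [-0.2, 0.1, -0.1]
opening: 0.0001
finger_force: 0.0
```

Request:
{"method": "move_arm", "body": {"rows": "0 -0.111 0.543 0 0;0 -0.111 0.543 0 0;0 -0.111 0.543 0 0;0 -0.111 0.543 0 0;0 -0.111 0.543 0 0"}}

```text
t: 19.97
ee_pos: [0.4654, -0.1785, 0.1988]
ee_rot: [0.998, -0.061, -0.001, 0.0]
ft_force: [0.1, 1.3, -0.2]
opening: 0.0002
finger_force: 0.0
```

Request:
{"method": "move_arm", "body": {"rows": "0 0 0 0 -0.03;0 0 0 0 -0.055;0 0 0 0 -0.055;0 0 0 0 -0.055;0 0 0 0 -0.055"}}

```text
t: 20.38
ee_pos: [0.4674, -0.174, 0.1996]
ee_rot: [1.0, 0.028, -0.0, -0.0]
ft_force: [0.2, -0.3, 0.8]
opening: 0.0004
finger_force: 0.0
```

```bash
python3 tip.py
python3 - <<'E'
from station import *
import cv2,numpy as np
a=camera("side")["frame"][100:240,280:400,::-1];b=camera("wrist")["frame"][:,:,::-1]
cv2.imwrite("pics/l6.png",cv2.convertScaleAbs(np.hstack([cv2.resize(a,(300,350),interpolation=2),cv2.resize(b,(500,350))]),alpha=1.4))
E
```

```text
20.3833 q7 -1.256 f [ 0.2  -0.29  0.78] m [0.015 0.008 0.044] p [ 0.4674 -0.174   0.1996] open 0.0004 0.0
green none
red [323.2 184.6] 61 r 0.1271 ang -0.4047
```

View pics/l6.png

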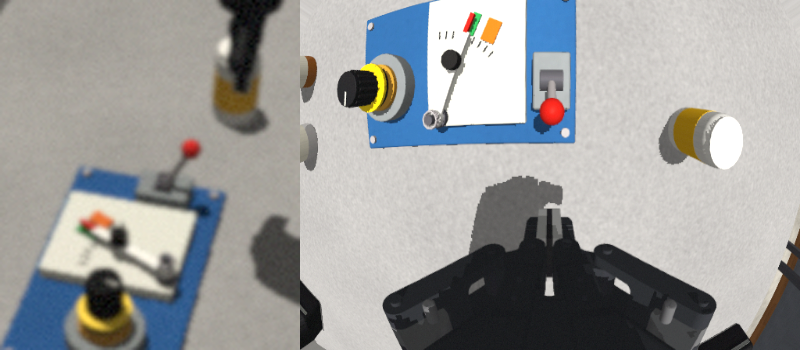

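The finger is in line with the red ball in the wrist view (both at column 551). Descend, then push.

Request:
{"method": "move_arm", "body": {"rows": "0 0 0 0.14 0;0 0 0 0.28 0;0 0 0 0.42 0;0 0 0 0.51 0;0 0 0 0.526 0"}}

```text
t: 20.95
ee_pos: [0.4645, -0.174, 0.0645]
ee_rot: [1.0, 0.028, -0.003, -0.001]
ft_force: [0.3, -0.2, -0.8]
opening: 0.0
finger_force: 0.0
```

Request:
{"method": "move_arm", "body": {"rows": "0 0.05 0 0 0;0 0.1 0 0 0;0 0.15 0 0 0;0 0.18 0 0 0;0 0.21 0 0 0"}}

```text
t: 21.37
ee_pos: [0.5207, -0.1721, 0.0697]
ee_rot: [1.0, 0.028, 0.0, 0.0]
ft_force: [-1.4, 0.1, 1.4]
opening: -0.0
finger_force: 0.7
```

Request:
{"method": "move_arm", "body": {"rows": "0 0.04 0 0 0;0 0.08 0 0 0;0 0.12 0 0 0;0 0.16 0 0 0;0 0.19 0 0 0"}}

```text
t: 21.78
ee_pos: [0.5682, -0.169, 0.0684]
ee_rot: [1.0, 0.029, -0.0, -0.0]
ft_force: [-2.4, 0.2, -0.5]
opening: -0.0001
finger_force: 0.5
```

```bash
cat > ball.py <<'E'
from station import *
from h import *
p=np.load("p.npy")
for n in("top","side"):
    c=camera(n);h=cv2.cvtColor(c["frame"],cv2.COLOR_RGB2HSV);m=cv2.inRange(h,(0,170,70),(5,255,255))|cv2.inRange(h,(174,170,70),(180,255,255))
    for a in (0,.1,.5,.7,.8,.9,1.0):
        th=a-.5;P=u2w(p,(-.01+.08*np.sin(th),-.175,.034+.08*np.cos(th)));print(n,a,proj(c,P)[0].round(1))
    k,_,st,ce=cv2.connectedComponentsWithStats(m)
    P=proj(c,u2w(p,(-.01,-.175,.11)))[0]
    print([(ce[i].round(1).tolist(),int(st[i][4])) for i in range(1,k) if np.hypot(*(ce[i]-P))<40 and st[i][4]>4])
E
python3 s.py; python3 ball.py
```

```text
21.7833 q7 -1.363 f [-2.4   0.19 -0.5 ] m [ 0.015  0.303 -0.029] p [ 0.5682 -0.169   0.0684] open -0.0001 0.5210666544735432
top 0 [364.  216.8]
top 0.1 [364.  214.2]
top 0.5 [363.3 203.3]
top 0.7 [362.8 198. ]
top 0.8 [362.5 195.5]
top 0.9 [362.2 193.2]
top 1.0 [361.8 191. ]
[]
side 0 [357.4 160.3]
side 0.1 [355.3 159.1]
side 0.5 [345.9 156. ]
side 0.7 [341.1 155.6]
side 0.8 [338.8 155.6]
side 0.9 [336.5 155.9]
side 1.0 [334.4 156.4]
[([334.5, 156.1], 15)]
```

Request:
{"method": "move_arm", "body": {"rows": "0 0.01 0 0 0;0 0.02 0 0 0;0 0.03 0 0 0;0 0.03 0 0 0;0 0.03 0 0 0"}}

```text
t: 22.3
ee_pos: [0.5725, -0.169, 0.0681]
ee_rot: [1.0, 0.028, -0.002, -0.0]
ft_force: [-8.2, 0.2, 3.5]
opening: 0.0003
finger_force: 4.3
```

Request:
{"method": "move_arm", "body": {"rows": "0 0.01 0 0 0;0 0.02 0 0 0;0 0.02 0 0 0;0 0.02 0 0 0;0 0.02 0 0 0"}}

```text
t: 22.72
ee_pos: [0.5732, -0.1691, 0.0676]
ee_rot: [1.0, 0.028, -0.006, -0.0]
ft_force: [-24.5, 1.0, 14.8]
opening: -0.0
finger_force: 14.6
```

The lever is firmly at its stop (24 N). Back off, rise and check.

Request:
{"method": "move_arm", "body": {"rows": "0 -0.05 0 0 0;0 -0.1 0 0 0;0 -0.2 0 0 0;0 -0.28 0 0 0;0 -0.32 0 0 0"}}

```text
t: 23.13
ee_pos: [0.4976, -0.1736, 0.0686]
ee_rot: [1.0, 0.028, -0.0, 0.0]
ft_force: [0.4, -0.5, 0.2]
opening: 0.0002
finger_force: 0.0
```

Request:
{"method": "move_arm", "body": {"rows": "0 -0.05 0 -0.1 0;0 -0.1 0 -0.25 0;0 -0.1 0 -0.4 0;0 -0.1 0 -0.5 0;0 -0.1 0 -0.5 0"}}

```text
t: 23.55
ee_pos: [0.478, -0.1754, 0.2001]
ee_rot: [1.0, 0.029, 0.005, 0.002]
ft_force: [1.2, 0.1, 1.5]
opening: 0.0001
finger_force: 0.0
```

```bash
python3 tip.py; python3 ball.py | grep '\['
python3 - <<'E'
from station import *
import cv2
c=camera("top")["frame"][160:245,250:380,::-1]
cv2.imwrite("pics/t7.png",cv2.convertScaleAbs(cv2.resize(c,(780,510),interpolation=2),alpha=1.4))
E
```

```text
23.55 q7 -1.261 f [1.16 0.08 1.51] m [-0.032 -0.021  0.036] p [ 0.478  -0.1754  0.2001] open 0.0001 0.0
green [324.9 185.1] 1 r 0.1306 ang -0.4433
red [323.1 184.7] 50 r 0.1265 ang -0.404
y mm 5.419438068200963
top 0 [364.  216.8]
top 0.1 [364.  214.2]
top 0.5 [363.3 203.3]
top 0.7 [362.8 198. ]
top 0.8 [362.5 195.5]
top 0.9 [362.2 193.2]
top 1.0 [361.8 191. ]
[([361.8, 190.8], 44)]
side 0 [357.4 160.3]
side 0.1 [355.3 159.1]
side 0.5 [345.9 156. ]
side 0.7 [341.1 155.6]
side 0.8 [338.8 155.6]
side 0.9 [336.5 155.9]
side 1.0 [334.4 156.4]
[([334.2, 156.0], 23)]
```

View pics/t7.png

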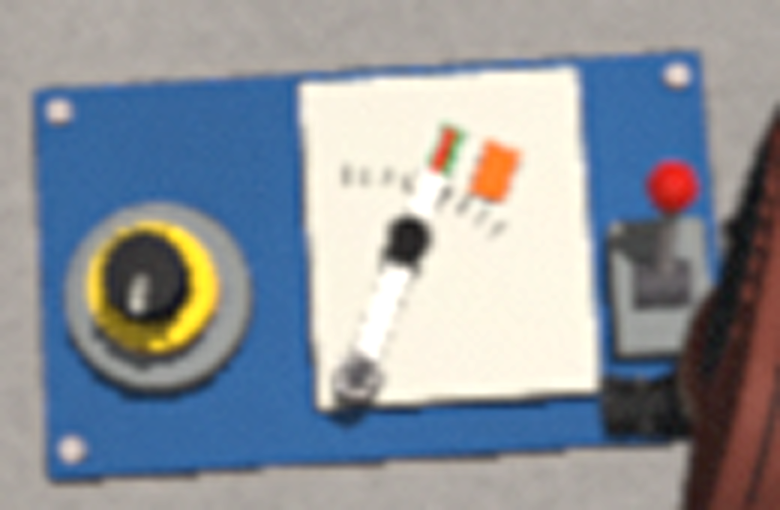

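The red pointer (about (445, 150)) lies within the green band with green showing on both sides. The ball is at (361.8, 190.8), the fully locked position, and the knob is up. Handing in.

```bash
python3 -c "
from station import *;print(job_done())"
```

```text
the job is handed in; nothing more can be done
None
```

I handed the job in at about 24 s; no pass/fail verdict came back. By the last camera check, the red tip was about 1.5 mm on the slack side of the green band's centre, the lock lever was at its far stop, and the arm was clear of everything.

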